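# Check the seal of the short wide jar and count it

## Robot

A 6-joint arm with a two-finger parallel gripper is mounted at the origin on the work surface. World frame = base frame: x ahead of the robot, y to its left, z up, the work surface at z = 0. Lengths are in m, angles in degrees, forces in N, time in s.
With the tool pointing down it reaches from about 0.275 to 0.75 m from the base axis. Payload 10.2 kg.
Tool frame: the origin (TCP) lies at the very end of the fingers, on their centre line; the grasp point (between the pads) lies 19 mm behind it; z points along the fingers, y is the line along which they close (so a half turn about z gives the same grasp; the last joint's range is limited). The gripper opens to 85 mm and grips with 20 to 120 N. Pads are 22 mm wide; open, the fingers measure 114 mm over their backs; the gripper's body (76 mm by 85 mm) begins 54 mm behind the grasp point. The pads swing forward as they close: fully open they stand 13 mm farther back than shut.
Start: joints at [57.445, 17.928, 85.812, -0, 76.261, -12.8], TCP at [0.177, 0.494, 0.231] pointing down, gripper open.
Joint ranges: [-168.41, 168.41], [-55.51, 124.54], [10.69, 146.95], [-70.63, 250.63], [1, 178], [-165.06, 165.06]. Speed limits (degrees/s): [136.94, 136.94, 172.46, 180, 180, 180].

## Interface

Orientations are given as [roll, pitch, yaw] about the fixed x, y, z axes, in that order (R = Rz(yaw) Ry(pitch) Rx(roll)).
In Python, from station import robot gives the robot as it stands.
- The arm moves only by the tool move_arm, never from a script. Its argument "steps" is a list of rows, each a list of 3 entries, a list of its own where there are three numbers: the finger opening in m, from 0 to 0.0854, then the shift along the world's x, y, z in m, then the turn about the world's z in rad. In form: [[gripper, [tx, ty, tz], spin], ...]. A call has 1 to 8 rows; each row shifts and turns the commanded pose from where the row before left it; what a row does not reach is not made up. A row lasts 1/12 s, in which the tool goes at most 41.7 mm and 7.16 degrees, less where a joint would pass 70% of its speed; a pose out of reach is approached as far as the arm can. A call is refused whole if a number of a shift passes 0.0417 or a number of a turn 0.125, either way. A call with a gripper value outside its range is refused whole. The fingers move at their own pace and stop on an object; "newtons" is the grip in N (left out, the last holds). Time passes only in rows, so rows that do not move let the fingers close. It gives the time, the measured TCP pose, the force, the opening and the grip force at its end, in the units of the state.
- robot.sense(): the state, without advancing time (a new reading comes with each control period).
- robot.snapshot(name): name is "side" or "top"; returns the picture (420x560x3 uint8, red, green, blue); there is no depth.
- robot.get_calibration(name): a dict with "fx", "fy", "cx", "cy" (pixels), "dist_coeffs" ([k1, k2, p1, p2, k3] as OpenCV has them; the pictures are not rectified), "cam_to_world" (4x4, takes a point from camera to world coordinates). Camera axes: x right, y up, looking along -z (the intrinsics and any distortion apply to the point x, -y, -z); pixel columns grow to the right and rows downward; lengths in m; the calibration is good to about 2 mm. A picture is of the moment at which its call begins. get_calibration takes no time and is no camera call.
- robot.sign_off(): hands the job in; it is judged then, once.
The state is a dict: "t": time; "q": joint angles; "dq": joint speeds; "effort": joint torques, N m; "tcp_pos": TCP position; "tool_rot": TCP orientation; "force": force on the tool from outside, world axes, zero at the start; "wrist_torque": the same for the moment, N m; "width": opening from 0.0 (shut) to 1.0 (fully open); "grasp_force": force on a finger pad.
Only numpy, scipy, OpenCV 4.12 (cv2) and the standard library are available. Lean on these libraries where they do the work, as an engineer would, in place of code of your own. Each camera call takes 0.05 s, during which the arm holds its last target. There are 200 camera calls.

## Task

Check the seal of the short, wide pickle jar: with the fingertips, lightly press the springy dome in the middle of its lid all the way down, keep it down for a moment, and let it come back up, leaving the jar standing where it is. Then count the jar by pressing the middle key of the tally counter right down and letting it go. Do not touch the other jars or press the other keys, leave everything else on the table where it is, and pick nothing up.

Things in the scene. Friction and masses are not known exactly. Their poses are not given: they have to be found in the camera images.
- jar_squat: The short, wide jar to check: a loose pickle jar with paper label and plain steel lid, body 84 mm in diameter, the flat of the lid 75 mm above the table, 0.3 to 0.55 kg; the only jar that is both short and wide. Origin: centre of its underside, z up.
- squat_dome_top (a point): Middle of the top of the springy round dome (48 mm across) in the centre of that jar's lid. At rest it lies 80 mm above the table, 5 mm proud of the lid (lid 80 mm across). It moves down with the dome.
- squat_dome (a joint): How far that dome is pushed down, m: 0 at rest, 0.004 when it stops. It begins to give at 2.5 N, is fully down at 4.5 N, and springs back when let go.
- tally: Tally counter fixed to the table: a grey case 80 x 200 x 40 mm with three identical round black keys in a row along its own y axis, 60 mm apart, each with a small counting window behind it. Origin: centre of its underside, z up; keys lie at own x = -8 mm and y = -60, 0 and +60 mm.
- key_mid_top (a point): Middle of the top of the middle key (24 mm across). At rest 56 mm above the table, 14 mm above the 2 mm collar on the case it sinks into.
- key_mid (a joint): How far the middle key is pressed, m: 0 at rest, 0.006 fully down. It begins to give at 2 N, is fully down at 4.4 N, and springs back.
- key_left (a joint): The key at own y = +60 mm of the counter, same values and springs as the middle key. Not to be pressed.
- key_right (a joint): The key at own y = -60 mm of the counter, same values and springs as the middle key. Not to be pressed.
- jar_small: Short, narrow pickle jar, 64 mm in diameter, 80 mm high with its dome. A bystander: leave it alone. Origin: centre of its underside, z up.
- jar_tall_wide: Tall, wide pickle jar, 84 mm in diameter, 113 mm high with its dome. A bystander: leave it alone. Origin: centre of its underside, z up.
- jar_tall_a: Tall, narrow pickle jar, 64 mm in diameter, 113 mm high with its dome. A bystander: leave it alone. Origin: centre of its underside, z up.
- jar_tall_b: A second tall, narrow pickle jar, 64 mm in diameter, 113 mm high with its dome. A bystander: leave it alone. Origin: centre of its underside, z up.
- spice_pot: Small amber glass pot with a lid, 38 mm in diameter, 42 mm high, standing among the jars. A bystander: leave it alone. Origin: centre of its underside, z up.
- band: Loose steel screw band (ring) lying flat, 86 mm across, 16 mm high. A bystander: leave it alone. Origin: centre of its underside, z up.
- paddle: Spatula about 240 mm long lying flat between the robot and the jars. A bystander: leave it alone. Origin: underside, about the middle of its length.

How it is judged (in metres and radians):
On the way, in this order (a step that is already met when the one before it is completed fails the run):
1. the dome of the short wide jar is pressed down by the fingers (value of joint squat_dome above 0.0028 m and contact force between the fingers and jar_squat above 0.5 N), for 0.2 s.
2. with the dome let go, the middle key of the tally counter is pressed by the fingers (value of joint key_mid above 0.004 m and value of joint squat_dome below 0.001 m and contact force between the fingers and tally above 0.5 N), for 0.05 s.
At the end, for the whole second after the job is handed in: The dome was pressed down (2.8 mm or more, for 0.2 s) and then the middle key (4 mm or more). At the end the dome and all keys are up again, the short wide jar stands upright at rest within 20 mm of where it was, the other jars within 10 mm, and the spice pot, band and paddle within 20 mm of theirs (value of joint squat_dome below 0.001 m and value of joint each of key_mid, key_left, key_right below 0.0015 m and distance of each of jar_squat, spice_pot, band, paddle from where it was at the start of the episode below 0.02 m and angle between jar_squat's own z axis and vertical below 0.1 rad and height (world z) of jar_squat below 0.006 m and linear speed of jar_squat below 0.02 m/s and distance of each of jar_small, jar_tall_wide, jar_tall_a, jar_tall_b from where it was at the start of the episode below 0.01 m); the robot touches nothing.
It fails at once if another jar is touched or moved (contact force between any of the arm, the fingers and jar_small above 0.8 N or distance of any of jar_small, jar_tall_wide, jar_tall_a, jar_tall_b from where it was at the start of the episode above 0.01 m or contact force between any of the arm, the fingers and jar_tall_wide above 0.8 N or contact force between any of the arm, the fingers and jar_tall_a above 0.8 N or contact force between any of the arm, the fingers and jar_tall_b above 0.8 N).
It fails at once if the short wide jar is pressed hard (over 20 N) (contact force between any of the fingers, the arm and jar_squat above 20 N).
It fails at once if the short wide jar is lifted, tipped or shoved from its place (height (world z) of jar_squat above 0.008 m or angle between jar_squat's own z axis and vertical above 0.15 rad or distance of jar_squat from where it was at the start of the episode above 0.02 m).
It fails at once if an outer key of the tally counter is pressed (value of joint any of key_left, key_right above 0.002 m).
It fails at once if the spice pot, screw band or paddle is disturbed (distance of any of spice_pot, band, paddle from where it was at the start of the episode above 0.02 m).
It also fails if it takes over 43 s, if anything falls off the work surface, if the arm or the gripper's body presses on something with over 40 N, if the wrist force passes 120 N, or if a joint passes its speed limit or range.

## Working session

There is one attempt and no reset: what is moved stays moved. The work goes in short steps, Python scripts to look and compute and a tool call to move; the robot and the scene stay as the last step left them, time stands still between calls to the robot, and variables do not carry over. Pictures are saved under pics/ and viewed, at most 10 in all, crops included, and the job is handed in when it is done.

Besides the shell and the picture viewer there is one more tool, called after "Request:" as a command line: name --argument value ..., lists and objects as JSON in quotes. move_arm: Moves the arm, as the interface text tells. Its arguments: {"type":"object","properties":{"steps":{"type":"array"},"newtons":{"type":"number"}},"required":["steps"]}

```bash
mkdir -p pics; cat > h.py <<'E'
import numpy as np, cv2
from station import robot
def ray(name,u,v):
    c=robot.get_calibration(name)
    K=np.array([[c['fx'],0,c['cx']],[0,c['fy'],c['cy']],[0,0,1]])
    p=cv2.undistortPoints(np.array([[[u,v]]],float),K,np.array(c['dist_coeffs'],float))[0,0]
    T=np.array(c['cam_to_world']); return T[:3,3],T[:3,:3]@np.array([p[0],-p[1],-1])
def at(name,u,v,z):
    o,d=ray(name,u,v); return o+d*(z-o[2])/d[2]
def proj(name,P):
    c=robot.get_calibration(name)
    K=np.array([[c['fx'],0,c['cx']],[0,c['fy'],c['cy']],[0,0,1]])
    T=np.linalg.inv(np.array(c['cam_to_world'])); p=(T[:3,:3]@np.array(P,float).reshape(-1,3).T).T+T[:3,3]
    p=p*[1,-1,-1]
    return cv2.projectPoints(p,np.zeros(3),np.zeros(3),K,np.array(c['dist_coeffs'],float))[0][:,0]
def snap(name,f):
    im=np.array(robot.snapshot(name)); cv2.imwrite('pics/'+f,im[:,:,::-1]); return im
E
python3 - <<'E'
from h import *
for n in('top','side'):
    snap(n,n+'0.png'); c=robot.get_calibration(n); print(n,np.round(c['cam_to_world'],3).tolist(),c['fx'])
print(robot.sense())
E
```

```text
top [[0.011, 0.998, -0.065, 0.494], [-1.0, 0.011, -0.007, 0.015], [-0.006, 0.065, 0.998, 0.909], [0.0, 0.0, 0.0, 1.0]] 423.5534416784843
side [[-0.997, 0.06, -0.038, 0.537], [-0.069, -0.662, 0.746, 0.76], [0.02, 0.747, 0.665, 0.77], [0.0, 0.0, 0.0, 1.0]] 508.89661911185595
{'t': 0.1, 'q': array([ 5.74457165e+01,  1.79554823e+01,  8.58501909e+01, -5.81072476e-04,
        7.62618134e+01, -1.28000714e+01]), 'dq': array([ 0.05236874, -0.09849543, -0.1859468 ,  0.16611522, -0.04155558,
       -0.00297871]), 'effort': array([ 3.84452491e-03, -4.12896895e+01, -2.60141391e+01, -4.54117571e-05,
        3.07553244e-03, -4.17255956e-05]), 'tcp_pos': array([0.17732658, 0.49389268, 0.23079555]), 'tool_rot': array([-1.79934065e+02, -1.44014001e-02,  1.60245918e+02]), 'force': array([-0.46368181, -0.15968363,  0.48382158]), 'wrist_torque': array([ 0.06020523,  0.00202415, -0.05514531]), 'grasp_force': 0.0, 'width': 1.0021008771625222}
```

View pics/top0.png

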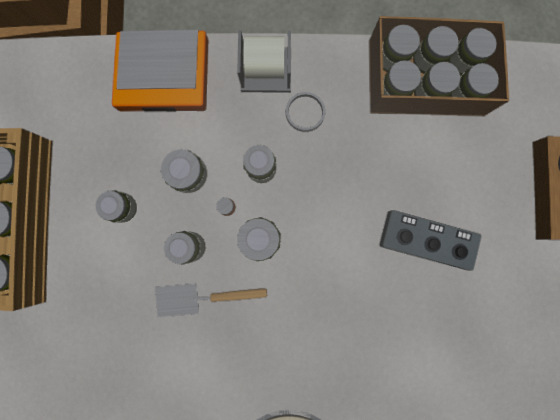

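View pics/side0.png

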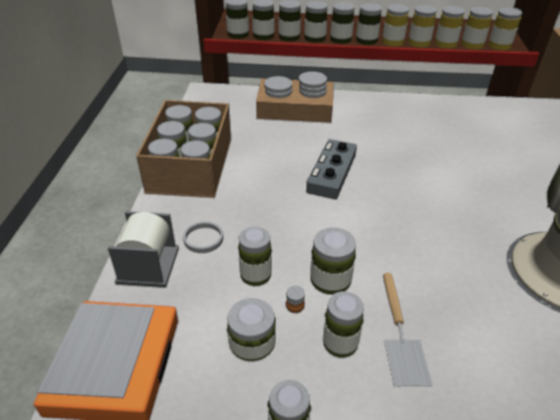

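The top view shows wide lids at (182,170) and (259,239). In the side view these are (251,328), which looks short, and (333,258), which looks tall. The tally's middle key is at about (433,244) in the top view and (336,160) in the side view. I'll triangulate these to confirm the heights.

```bash
python3 - <<'E'
from h import *
def tri(a,b):
    o1,d1=ray('top',*a);o2,d2=ray('side',*b)
    s=np.linalg.lstsq(np.c_[d1,-d2],o2-o1,rcond=None)[0]
    p,q=o1+s[0]*d1,o2+s[1]*d2; return np.round((p+q)/2,4),round(np.linalg.norm(p-q),4)
print(tri((180,169),(251,317)),tri((259,239),(334,243)))
for a,b,z in(((180,169),(251,317),.08),((259,239),(334,243),.113),((433,244),(336,159),.056)):
    print(at('top',*a,z).round(4),at('side',*b,z).round(4))
t=cv2.imread('pics/top0.png');s=cv2.imread('pics/side0.png')
f=lambda im,x,y,w=50,h=37:cv2.resize(im[y-h:y+h,x-w:x+w],(400,296),interpolation=cv2.INTER_CUBIC)
cv2.imwrite('pics/crop.png',np.vstack([np.hstack([f(t,182,170),f(s,251,325)]),np.hstack([f(t,433,244),f(s,336,160)])]))
E
```

```text
(array([0.6242, 0.2248, 0.0675]), np.float64(0.0008)) (array([0.4855, 0.0613, 0.0966]), np.float64(0.001))
[0.6227 0.2217 0.08  ] [0.6223 0.2344 0.08  ]
[0.4862 0.0604 0.113 ] [0.4863 0.0784 0.113 ]
[ 0.4786 -0.2892  0.056 ] [ 0.4776 -0.2762  0.056 ]
```

View pics/crop.png

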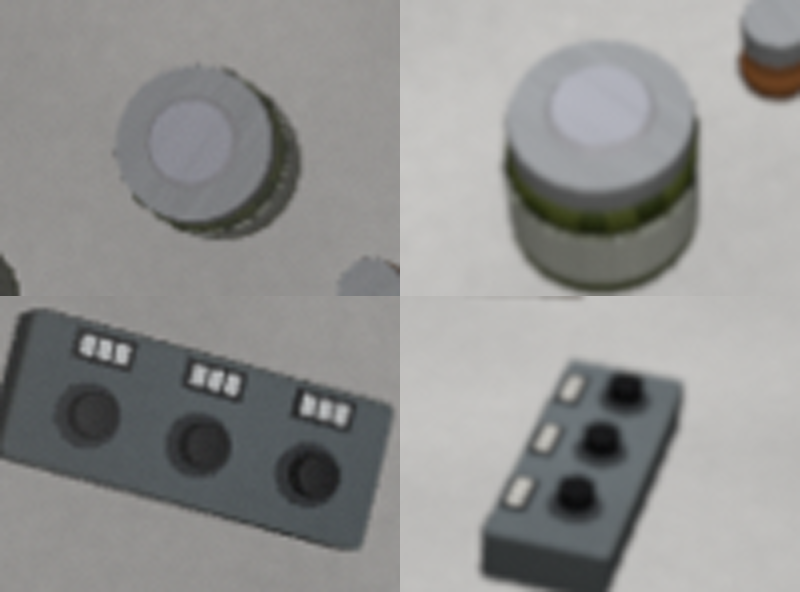

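The short, wide jar is the one at top-view (180,168). It triangulates about 29 mm lower than the other wide jar, as it should. The two cameras disagree by about 10 mm in y, so I'll move over the jar and check them against the fingertips.

Request:
move_arm --steps '[[0,[0.028,-0.017,0],0],[0,[0.028,-0.017,0],0],[0,[0.028,-0.017,0],0],[0,[0.028,-0.017,0],0],[0,[0.028,-0.017,0],0],[0,[0.028,-0.017,0],0],[0,[0.028,-0.017,0],0],[0,[0.028,-0.017,0],0]]' --newtons 20

```text
t: 0.77
tcp_pos: [0.4026, 0.357, 0.231]
tool_rot: [-180.0, -0.0, 160.2]
force: [-0.5, -0.3, -0.4]
width: 0.003
grasp_force: 0.0
```

Request:
move_arm --steps '[[0,[0.028,-0.017,0],0],[0,[0.028,-0.017,0],0],[0,[0.028,-0.017,0],0],[0,[0.028,-0.017,0],0],[0,[0.028,-0.017,0],0],[0,[0.028,-0.017,0],0],[0,[0.028,-0.017,0],0],[0,[0,0,0],0]]'

```text
t: 1.43
tcp_pos: [0.601, 0.2353, 0.2297]
tool_rot: [-179.9, -0.0, 160.0]
force: [-0.3, 0.1, 0.4]
width: 0.002
grasp_force: 0.0
```

Request:
move_arm --steps '[[0,[0,0,-0.03],0],[0,[0,0,-0.03],0],[0,[0,0,-0.03],0],[0,[0,0,-0.02],0],[0,[0,0,0],0],[0,[0,0,0],0]]'

```text
t: 1.93
tcp_pos: [0.5971, 0.2392, 0.121]
tool_rot: [-180.0, -0.1, 160.2]
force: [-0.3, -0.5, 1.1]
width: 0.007
grasp_force: 0.0
```

```bash
python3 - <<'E'
from h import *
s=robot.sense();p=s['tcp_pos'];print(p,s['tool_rot'],s['width'],s['force'],s['t'])
out=[]
for n in('top','side'):
    im=snap(n,n+'1.png');u=proj(n,p)[0];print(n,u)
    x,y=int(u[0]),int(u[1]);im=im[:,:,::-1][y-50:y+50,x-50:x+50].copy();im=cv2.resize(im,(400,400),interpolation=cv2.INTER_CUBIC)
    cv2.drawMarker(im,(int((u[0]-x+50.5)*4),int((u[1]-y+50.5)*4)),(0,0,255),0,16,1);out.append(im)
cv2.imwrite('pics/c1.png',np.hstack(out))
E
```

```text
[0.59712205 0.23919014 0.12100358] [-1.79954882e+02 -8.13070571e-02  1.60248364e+02] 0.006844670242676108 [-0.26695758 -0.52196056  1.11506158] 1.9333
top [165.20630954 178.96133856]
side [265.44246267 304.60221246]
```

View pics/c1.png

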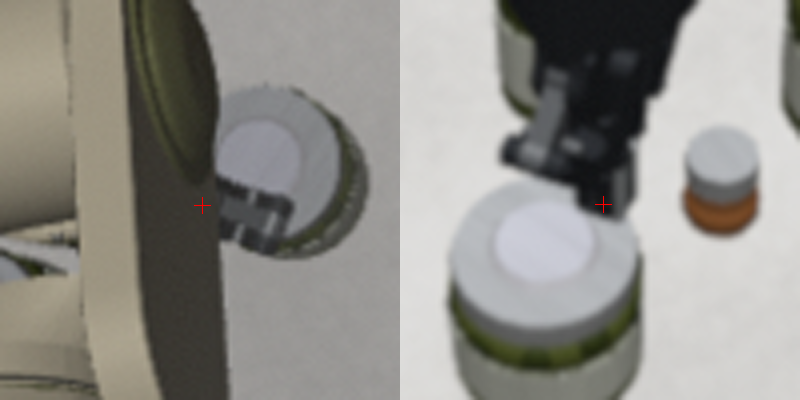

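The side view shows the fingertips at about 2 px below their projected position. Corrected for that, both cameras agree on the dome at about (0.623, 0.224). In the top view the arm hides the tips. I'll move over the dome and check again.

Request:
move_arm --steps '[[0,[0.013,-0.0075,0],0],[0,[0.013,-0.0075,0],0],[0,[0,0,-0.011],0],[0,[0,0,-0.01],0],[0,[0,0,0],0],[0,[0,0,0],0]]'

```text
t: 2.53
tcp_pos: [0.6225, 0.2246, 0.0996]
tool_rot: [-180.0, -0.1, 160.3]
force: [0.5, 0.1, 1.3]
width: -0.001
grasp_force: 0.0
```

```bash
python3 - <<'E'
from h import *
s=robot.sense();p=s['tcp_pos'];print(p,s['force'],s['t'])
print(at('side',250,311.5,.08),at('top',179.5,168,.08),at('side',336,155,.056),at('top',433.7,244.2,.056))
# tally outline fit from top: keys rows
im=snap('side','side2.png');u=proj('side',p)[0];print(u)
x,y=int(u[0]),int(u[1]);im=im[:,:,::-1][y-40:y+40,x-50:x+50];cv2.imwrite('pics/c2.png',cv2.resize(im,(600,480),interpolation=cv2.INTER_CUBIC))
E
```

```text
[0.62247671 0.22457959 0.0995842 ] [0.54153405 0.13978824 1.34446112] 2.5333
[0.62538663 0.22310941 0.08      ] [0.62466928 0.22272099 0.08      ] [ 0.47763723 -0.29340559  0.056     ] [ 0.47824242 -0.29062679  0.056     ]
[251.28430014 304.90089317]
```

View pics/c2.png

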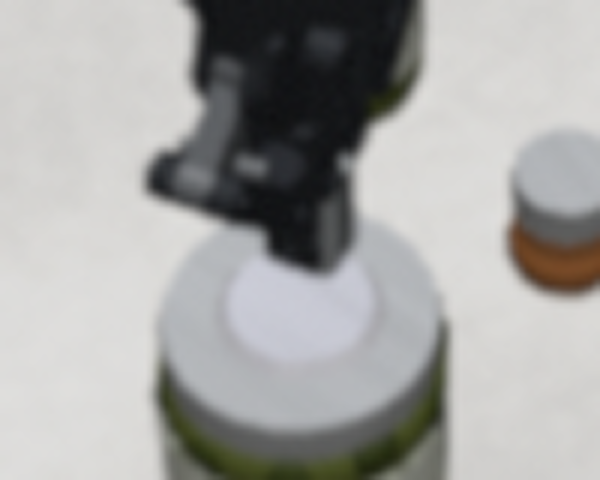

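The tips hang over the dome's centre, with tips at crop (302,262) and the dome at (300,303), and the 20 mm drop left should land close to the middle. Now I'll press gently.

Request:
move_arm --steps '[[0,[0.001,-0.001,-0.008],0],[0,[0,0,-0.008],0],[0,[0,0,-0.002],0],[0,[0,0,-0.001],0],[0,[0,0,0],0],[0,[0,0,0],0]]'

```text
t: 3.08
tcp_pos: [0.6246, 0.2231, 0.0814]
tool_rot: [180.0, 0.0, 160.2]
force: [-0.2, -0.3, 0.4]
width: 0.0
grasp_force: 0.0
```

Request:
move_arm --steps '[[0,[0,0,-0.001],0],[0,[0,0,-0.0005],0],[0,[0,0,0],0]]'

```text
t: 3.33
tcp_pos: [0.6246, 0.2231, 0.0801]
tool_rot: [180.0, 0.0, 160.2]
force: [-0.6, 0.0, 1.1]
width: 0.004
grasp_force: 1.1
```

Request:
move_arm --steps '[[0,[0,0,-0.001],0],[0,[0,0,-0.0005],0],[0,[0,0,0],0]]'

```text
t: 3.58
tcp_pos: [0.6246, 0.2231, 0.0785]
tool_rot: [180.0, 0.0, 160.2]
force: [-0.5, -0.2, 2.6]
width: -0.002
grasp_force: 1.6
```

Request:
move_arm --steps '[[0,[0,0,-0.001],0],[0,[0,0,0],0],[0,[0,0,0],0]]'

```text
t: 3.83
tcp_pos: [0.6246, 0.2231, 0.0774]
tool_rot: [180.0, 0.0, 160.2]
force: [0.8, 0.0, 4.2]
width: 0.002
grasp_force: 1.9
```

Request:
move_arm --steps '[[0,[0,0,-0.0008],0],[0,[0,0,0],0],[0,[0,0,0],0],[0,[0,0,0],0]]'

```text
t: 4.17
tcp_pos: [0.6246, 0.2231, 0.0766]
tool_rot: [180.0, 0.0, 160.2]
force: [0.7, 0.3, 4.1]
width: -0.0
grasp_force: 2.1
```

Request:
move_arm --steps '[[0,[0,0,-0.0007],0],[0,[0,0,0],0],[0,[0,0,0],0],[0,[0,0,0],0]]'

```text
t: 4.5
tcp_pos: [0.6246, 0.2231, 0.0761]
tool_rot: [180.0, 0.0, 160.2]
force: [-0.0, 1.1, 6.0]
width: 0.004
grasp_force: 2.9
```

Request:
move_arm --steps '[[0,[0,0,-0.0004],0],[0,[0,0,0],0],[0,[0,0,0],0],[0,[0,0,0],0],[0,[0,0,0],0]]'

```text
t: 4.92
tcp_pos: [0.6246, 0.2231, 0.076]
tool_rot: [180.0, 0.0, 160.2]
force: [-1.0, -0.6, 7.5]
width: -0.005
grasp_force: 4.0
```

The dome is on its stop: force has risen to 7.5 N with no more travel, and it was held. Lifting straight up and crossing to the counter.

Request:
move_arm --steps '[[0,[0,0,0.01],0],[0,[0,0,0.03],0],[0,[0,0,0.04],0],[0,[0,0,0.04],0],[0,[-0.009,-0.032,0],0],[0,[-0.009,-0.032,0],0],[0,[-0.009,-0.032,0],0],[0,[-0.009,-0.032,0],0]]'

```text
t: 5.58
tcp_pos: [0.5874, 0.0939, 0.1953]
tool_rot: [-180.0, -0.1, 160.3]
force: [1.2, 0.4, -0.2]
width: -0.002
grasp_force: 0.0
```

Request:
move_arm --steps '[[0,[-0.009,-0.032,0],0],[0,[-0.009,-0.032,0],0],[0,[-0.009,-0.032,0],0],[0,[-0.009,-0.032,0],0],[0,[-0.009,-0.032,0],0],[0,[-0.009,-0.032,0],0],[0,[-0.009,-0.032,0],0],[0,[-0.009,-0.032,0],0]]'

```text
t: 6.25
tcp_pos: [0.5155, -0.1622, 0.1954]
tool_rot: [180.0, -0.1, 160.2]
force: [0.4, 0.2, 0.0]
width: -0.001
grasp_force: 0.0
```

Request:
move_arm --steps '[[0,[-0.009,-0.032,0],0],[0,[-0.009,-0.032,0],0],[0,[-0.009,-0.032,0],0],[0,[-0.009,-0.032,0],0],[0,[0,0,0],0],[0,[0,0,0],0]]'

```text
t: 6.75
tcp_pos: [0.4797, -0.29, 0.195]
tool_rot: [180.0, -0.1, 160.1]
force: [0.3, 0.5, -0.5]
width: -0.003
grasp_force: 0.0
```

Request:
move_arm --steps '[[0,[-0.001,-0.001,-0.03],0],[0,[0,0,-0.03],0],[0,[0,0,-0.03],0],[0,[0,0,-0.025],0],[0,[0,0,0],0],[0,[0,0,0],0]]'

```text
t: 7.25
tcp_pos: [0.4795, -0.2888, 0.0803]
tool_rot: [179.9, -0.1, 160.3]
force: [0.2, 0.2, 0.8]
width: 0.004
grasp_force: 0.0
```

```bash
python3 - <<'E'
from h import *
s=robot.sense();p=s['tcp_pos'];print(p,s['force'],s['t'])
out=[]
for n in('top','side'):
    im=snap(n,n+'3.png');u=proj(n,p)[0];print(n,u)
    x,y=int(u[0]),int(u[1]);im=im[:,:,::-1][y-36:y+36,x-36:x+36];im=cv2.resize(im,(400,400),interpolation=cv2.INTER_CUBIC);out.append(im)
cv2.imwrite('pics/c3.png',np.hstack(out))
E
```

```text
[ 0.4795146  -0.2888098   0.08029359] [0.2124805  0.18220888 0.79604812] 7.25
top [437.10147221 243.79363547]
side [336.05794629 147.6939307 ]
```

View pics/c3.png

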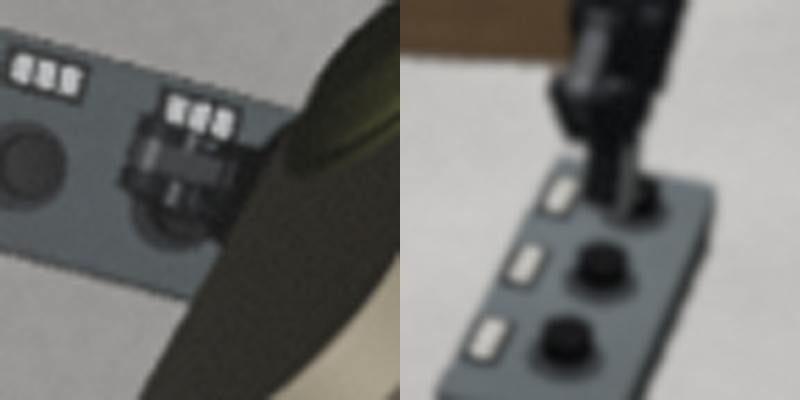

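In the side view the tip is at (612,215) and the middle key's top at about (602,252), so the tip will land on the key, about 3 mm off. The top view agrees to within 2 mm. I'll nudge it and press.

Request:
move_arm --steps '[[0,[0.001,-0.0025,-0.01],0],[0,[0,0,-0.01],0],[0,[0,0,-0.003],0],[0,[0,0,-0.002],0],[0,[0,0,0],0],[0,[0,0,0],0]]'

```text
t: 7.85
tcp_pos: [0.4805, -0.2924, 0.0556]
tool_rot: [180.0, -0.0, 160.2]
force: [-1.7, 0.7, 1.7]
width: -0.0
grasp_force: 1.0
```

Request:
move_arm --steps '[[0,[0,0,-0.001],0],[0,[0,0,-0.001],0],[0,[0,0,0],0],[0,[0,0,0],0]]'

```text
t: 8.18
tcp_pos: [0.4806, -0.2925, 0.0536]
tool_rot: [-180.0, 0.0, 160.2]
force: [-0.3, 0.7, 3.3]
width: 0.002
grasp_force: 1.4
```

Contact came at the expected height of 56 mm, and the force follows the key's spring. I'll press on to the stop.

Request:
move_arm --steps '[[0,[0,0,-0.001],0],[0,[0,0,-0.001],0],[0,[0,0,-0.001],0],[0,[0,0,0],0],[0,[0,0,0],0]]'

```text
t: 8.6
tcp_pos: [0.4806, -0.2925, 0.0505]
tool_rot: [-180.0, 0.0, 160.2]
force: [-0.1, 0.6, 4.2]
width: -0.005
grasp_force: 2.1
```

Request:
move_arm --steps '[[0,[0,0,-0.0008],0],[0,[0,0,-0.0004],0],[0,[0,0,0],0],[0,[0,0,0],0]]'

```text
t: 8.93
tcp_pos: [0.4806, -0.2925, 0.05]
tool_rot: [-180.0, 0.0, 160.2]
force: [-2.5, 1.9, 10.1]
width: 0.002
grasp_force: 5.4
```

The key is on its stop at z = 0.050, 6 mm down, with the force rising. Letting go and lifting clear.

Request:
move_arm --steps '[[0,[0,0,0.01],0],[0,[0,0,0.03],0],[0,[0,0,0.04],0],[0,[0,0,0.04],0],[0,[0,0,0.02],0],[0,[0,0,0],0],[0,[0,0,0],0]]'

```text
t: 9.52
tcp_pos: [0.4805, -0.2924, 0.1898]
tool_rot: [-180.0, 0.1, 160.2]
force: [0.1, 0.3, -1.1]
width: -0.001
grasp_force: 0.0
```

```bash
python3 - <<'E'
from h import *
im=snap('side','side4.png'); print(robot.sense()['tcp_pos'])
E
```

```text
[ 0.48009621 -0.29209041  0.18841334]
```

View pics/side4.png

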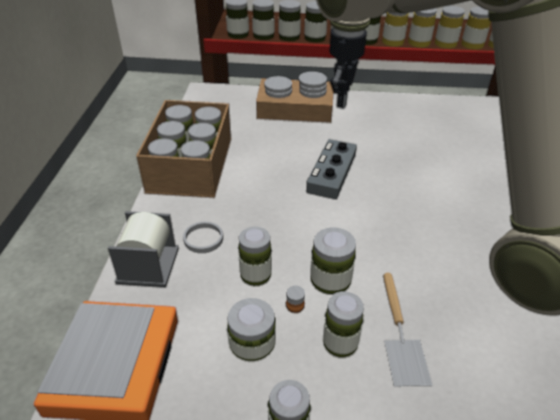

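The jars, pot, band and paddle are where they were, with the squat jar still at (251,328), and the gripper hangs clear of the counter. Handing in.

```bash
python3 -c "
from station import robot
print(robot.sign_off())"
```

```text
the job is handed in; nothing more can be done
None
```

I pressed the short, wide jar's dome down to its stop, held it there and let it go, then pressed the middle counter key fully down and released it; the final side-camera picture shows nothing moved, and the job is handed in (no verdict was returned).

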